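# Key the lid to the pot and press it shut

### The arm

A 7-joint arm with a two-finger parallel gripper is mounted at the origin on the work surface. World frame = base frame: x ahead of the robot, y to its left, z up, the work surface at z = 0. Lengths are in m, angles in rad, forces in N, time in s.
With the tool pointing down it reaches from about 0.425 to 0.95 m from the base axis. Payload 4.7 kg.
Tool frame: the origin (TCP) lies at the very end of the fingers, on their centre line; the grasp point (between the pads) lies r.grasp_offset behind it (r.grasp_offset is the distance from the TCP to the grasp point, in m); z points along the fingers, y is the direction in which the jaws open and shut (so a half turn about z gives the same grasp; the last joint's range is limited). The gripper opens to 85 mm and grips with 20 to 120 N. Pads are 22 mm wide; open, the fingers measure 114 mm over their backs; the gripper's body (76 mm by 85 mm) begins 54 mm behind the grasp point. The pads swing forward as they close: fully open they stand 13 mm farther back than shut.
Start: joints at [-0.029, 0.469, -0.049, 1.532, 0.024, 1.141, -0.082], TCP at [0.675, 0, 0.231] pointing down, gripper open.
Joint ranges: [-2.59, 2.59], [-0.33, 1.99], [-1.39, 1.29], [0.1, 2.45], [-1.04, 4.18], [0.21, 1.99], [-2.66, 2.66]. Speed limits (rad/s): [2.57, 2.57, 3.14, 3.14, 3.14, 3.14, 3.14].

### API

Orientations are given as a rotation vector (axis times angle).
In Python, from workcell import r gives the robot as it stands.
- The arm moves only by the shell command python3 -m jog 'ROWS'. ROWS is a JSON object of lists of equal length, an entry for each row: "hand": the opening, from 0 (shut) to 1 (fully open); "slide": the shift along the tool's x, y, z in mm, a list of three; "twist": the turn about the tool's z in degrees. A call has 1 to 20 rows; each row shifts and turns the commanded pose from where the row before left it, along the tool's axes as they then stand; what a row does not reach is not made up. A row lasts 1/8 s, in which the tool goes at most 62.5 mm and 10.7 degrees, less where a joint would pass 70% of its speed; a pose out of reach is approached as far as the arm can. A call is refused whole if a number of a shift passes 62.5 or a number of a turn 10.7, either way. A call with a gripper value outside its range is refused whole. The fingers move at their own pace and stop on an object; the grip force is fixed at half the most. Time passes only in rows, so rows that do not move let the fingers close. It gives the time, the measured TCP pose, the force and the opening at its end, in the units of the state.
- r.get_state(): the state, without advancing time (a new reading comes with each control period).
- r.get_image(name): name is "scene" or "side" or "wrist"; returns a dict with "img" (420x560x3 uint8, red, green, blue), "range_z" (420x560 float32, m along the optical axis (not along the pixel's ray), 0 where there is no reading), "mtx" (3x3 intrinsics, pixels), "dist" ([k1, k2, p1, p2, k3] as OpenCV has them; the pictures are not rectified), "eye" and "attitude" of the camera in the world; the wrist camera has in their place "hand_eye" (4x4, takes a point from camera to tool coordinates, whose origin is the TCP and whose axes are the flange's). Camera axes: x right, y down, z forward; pixel columns grow to the right and rows downward; lengths in m; the calibration is good to about 2 mm. A picture is of the moment at which its call begins: read the wrist's pose just before it.
- r.hand_in(): hands the job in, once; it reports no verdict.
Trained networks look in the newest picture that a camera, given by its name, has taken for a name from the list of things; names that differ only in an ending like _2 or _b are one class to them, and where a whole thing is asked for, a point or a joint stands for the part that bears it (a point fixed in the world has none). Each returns a list of dicts, best first, with "p" (0 to 1); they miss things now and then, are a little off and sometimes report something else, mostly with a low value. They report only what shows in the picture. A call takes as long as a camera call.
- r.masks_of(label, camera): "mask" (420x560 bool, what is visible of it) and "centre" ([row, column] in pixels, amid what is visible of it).
The state is a dict: "time": time; "joint_pos": joint angles; "dq": joint speeds; "effort": joint torques, N m; "position": TCP position; "tcp_rot": TCP orientation; "contact_force": force on the tool from outside, world axes, zero at the start; "moment": the same for the moment, N m; "grip_width": finger opening in m.
Only numpy, scipy, OpenCV 4.12 (cv2) and the standard library are available. Lean on these libraries where they do the work, as an engineer would, in place of code of your own. Each camera call takes 0.05 s, during which the arm holds its last target.

### The job

The red lid sits proud on the insulated pot, turned the wrong way: with closed fingertips, push its black rib round until the notch in its edge stands over the yellow pin on the pot's rim, then press the lid down until it is fully home on the rim. Only push and press, gently: never grip, lift or tip the lid, and leave the other things on the table where they stand.

Things in the scene. Friction and masses are not known exactly. Their poses are not given: they have to be found in the camera images.
- pot: round insulated pot of bare metal, fixed to the table: 160 mm across, rim flat and 110 mm above the table, mouth 124 mm across, on a black foot 184 mm across. Origin on its axis at the table, z up; its x axis points through the yellow pin.
- pot_pin (a point): top of the yellow locating pin on the pot's rim: pin 8 mm thick with a domed end, 8 mm tall above the rim, 70 mm from the pot's axis towards the pot's +x. The lid's edge hides it until the notch is over it; a yellow tab, 10 mm wide, 30 mm tall and standing 12 mm out from the pot's side just under the rim, marks its direction.
- pot_mouth (a point): centre of the pot's mouth, on its axis at rim height. A rubber seal inside carries the lid, edge 11 mm above the rim; a sideways push of a few N turns it, either way, without limit. Pressed down with 5 to 10 N the seal slides and stays where left (no spring). Off the notch, the lid's edge stops on the pin, 8 mm above the rim; in line, it goes down to the rim.
- lid: loose red disc lid, 154 mm across, edge 6 mm thick, 0.2 to 0.45 kg. Origin on its axis at the underside of its edge, z up, x axis through its notch. A plug below, 121 mm across and 20 mm deep, centres it in the mouth with 1.5 mm play. Origin at z = 121 mm at first, 110 mm when fully home; the pin then stands 2 mm out of the notch.
- lid_notch (a point): the notch in the lid's edge: 15 mm wide, open outwards, from the plug to the edge; this point is 70 mm from the lid's axis on its +x side, level with the top of the lid's edge. A white line on the lid points to it. The notch must come over the pin to within about 3 mm.
- rib: the black upright rib on the lid's top face, part of the lid, opposite the notch, to push against sideways: 26 mm long along the lid's radius (42 to 68 mm from the axis), 10 mm thick, 16 mm tall. Origin at the centre of its foot, 55 mm from the lid's axis on its -x side, 6 mm above the lid's origin; axes as the lid's.
- lid_pad (a point): centre of the top of the low black round pad in the middle of the lid, for pressing: 36 mm across its flat top, sloping sides, 12 mm above the lid's origin (6 mm above the lid's top face).
- flask: bystander: steel vacuum flask, 74 mm across and 185 mm tall, upright; origin at the centre of its underside
- mug: bystander: white mug, 80 mm across and 90 mm tall, handle towards its own +y (reaching about 75 mm from the axis); origin at the centre of its underside
- jar: bystander: amber jar with a green cap, 74 mm across, 110 mm tall; origin at the centre of its underside
- bowl: bystander: small orange bowl, 130 mm across, 55 mm tall; origin at the centre of its underside
- tub: bystander: clear open plastic tub, 90 x 130 x 50 mm; origin at the centre of its underside
- can: bystander: plain metal can, 74 mm across, 100 mm tall; origin at the centre of its underside
- spoon: bystander: spoon 190 mm long lying flat along its own x axis; origin on its underside near the middle

How it is judged:
At the end, for the whole second after the job is handed in: The lid is fully home: its edge rests on the pot's rim (within 2.5 mm) and level (within 0.04 rad), the pin in the notch (within 7 mm) and the lid centred (within 4 mm), at rest (z of lid in the frame of pot between 0.107 and 0.1125 m and horizontal distance between lid_notch and pot_pin below 0.007 m and horizontal distance between lid and pot below 0.004 m and angle between lid's own z axis and vertical below 0.04 rad and linear speed of lid below 0.01 m/s); the robot touches nothing.
It fails at once if the lid is lifted (more than 6 mm above where it started) (z of lid in the frame of pot above 0.127 m).
It fails at once if the lid is tipped (more than 0.15 rad) (angle between lid's own z axis and vertical above 0.15 rad).
It fails at once if the rib is gripped (fingers on it with more than 25 N) (contact force between the fingers and rib above 25 N).
It fails at once if the lid is forced (fingers on it with more than 80 N) (contact force between the fingers and lid above 80 N).
It fails at once if another thing on the table is moved (more than 30 mm) (distance of any of flask, mug, jar, bowl, tub, can, spoon from where it was at the start of the episode above 0.03 m).
It also fails if it takes over 58 s, if anything falls off the work surface, if the arm or the gripper's body presses on something with over 40 N, if the wrist force passes 120 N, or if a joint passes its speed limit or range.

## Working session

There is one attempt and no reset: what is moved stays moved. The work goes in short steps, Python scripts to look and compute and a shell command to move; the robot and the scene stay as the last step left them, time stands still between calls to the robot, and variables do not carry over. Pictures are saved under pics/ and viewed, and the job is handed in when it is done.

```bash
mkdir -p pics; cat > h.py <<'E'
import numpy as np, cv2
from scipy.spatial.transform import Rotation as R
from workcell import r
def save(n,im): cv2.imwrite('pics/'+n+'.png',cv2.cvtColor(im,cv2.COLOR_RGB2BGR))
def pose(d,s=None):
    if 'hand_eye' in d:
        T=np.eye(4);T[:3,:3]=R.from_rotvec(s['tcp_rot']).as_matrix();T[:3,3]=s['position'];return T@np.array(d['hand_eye'])
    T=np.eye(4);a=np.array(d['attitude'],float)
    T[:3,:3]=a if a.shape==(3,3) else R.from_rotvec(a).as_matrix();T[:3,3]=d['eye'];return T
def world(d,T,uv,z=None):
    uv=np.array(uv,float).reshape(-1,1,2)
    n=cv2.undistortPoints(uv,np.array(d['mtx']),np.array(d['dist']))[:,0]
    rays=np.c_[n,np.ones(len(n))]
    if z is None:
        i=uv[:,0].astype(int);dep=d['range_z'][i[:,1],i[:,0]]
        return (rays*dep[:,None])@T[:3,:3].T+T[:3,3]
    w=rays@T[:3,:3].T
    return T[:3,3]+w*((z-T[2,3])/w[:,2])[:,None]
def cloud(d,T):
    v,u=np.mgrid[0:420,0:560]
    uv=np.c_[u.ravel(),v.ravel()]
    return world(d,T,uv).reshape(420,560,3)
E
python3 - <<'E'
from h import *
print(r.grasp_offset,r.get_state())
for c in ['scene','side','wrist']:
    s=r.get_state();d=r.get_image(c);save(c+'0',d['img'])
    print(c,d.get('attitude'),d.get('eye'),d.get('hand_eye'))
E
```

```text
0.0187 {'time': 0.0, 'joint_pos': array([-0.02889053,  0.46945525, -0.04860857,  1.53371031,  0.02413387,
        1.1409665 , -0.08229072]), 'dq': array([-0.00025402, -0.00236334, -0.00036098,  0.00044805,  0.00022489,
        0.00085031, -0.0001349 ]), 'effort': array([ 1.18357209e-03, -5.10321057e+01, -4.63755790e-02, -2.37716943e+01,
        1.05899444e-02,  7.35067850e-03,  1.56414734e-05]), 'position': array([6.74416775e-01, 3.41660175e-06, 2.30245212e-01]), 'tcp_rot': array([-2.22044909, -2.22057812,  0.00227122]), 'contact_force': array([ 0.31504315,  0.55835049, -0.28186308]), 'moment': array([-0.07262071, -0.04057558, -0.01496197]), 'grip_width': 0.08557954252538652}
scene [-2.06562441 -0.93541939  0.44951524] [ 1.25834364 -0.64594156  0.8534549 ] None
side [-2.42773592  0.50646522 -0.16760955] [ 0.17335047 -0.91997364  1.32061809] None
wrist None None [[-5.78359777e-04 -9.65011798e-01 -2.62205825e-01  6.51135791e-02]
 [ 9.99999711e-01 -6.87424592e-04  3.24223277e-04 -9.73756581e-04]
 [-4.93126020e-04 -2.62205561e-01  9.65011917e-01 -1.40600335e-01]
 [ 0.00000000e+00  0.00000000e+00  0.00000000e+00  1.00000000e+00]]
```

View pics/scene0.png

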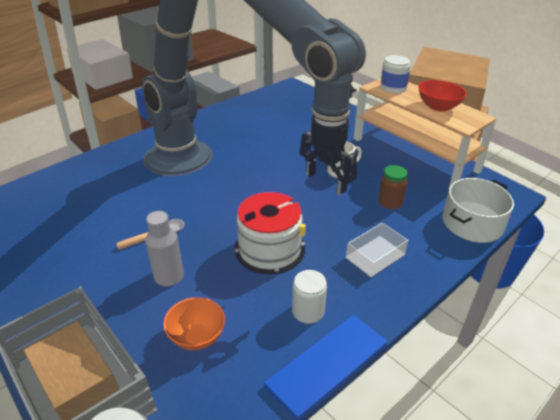

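View pics/side0.png

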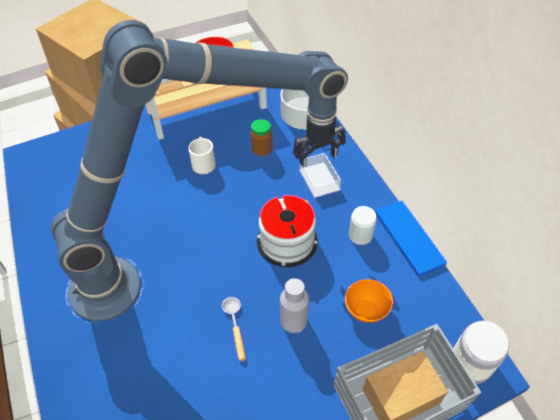

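View pics/wrist0.png

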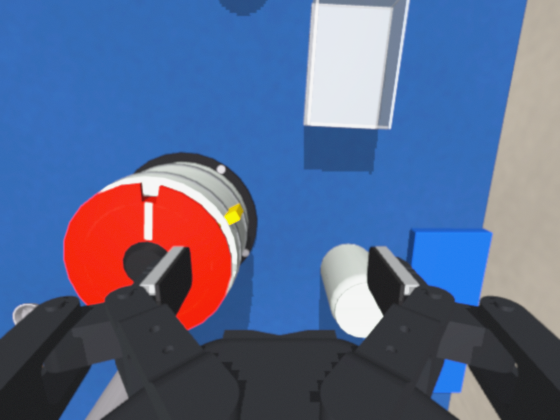

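The wrist view shows the lid centre at about (150,262), the notch and white line at (150,190), and the yellow tab at (233,214), so the lid needs a clockwise turn. In the scene view the lid is at (270,212) and the tab at (303,230). The flask, can and tub stand around the pot. Next I measure these.

```bash
cat > meas.py <<'E'
from h import *
import sys
tag=sys.argv[1]; cams=sys.argv[2].split(','); zl=float(sys.argv[3]) if len(sys.argv)>3 else 0.121
for c in cams:
    s=r.get_state();d=r.get_image(c);T=pose(d,s);save(c+tag,d['img'])
    P=cloud(d,T);hsv=cv2.cvtColor(d['img'],cv2.COLOR_RGB2HSV)
    H,S,V=[hsv[...,i].astype(int) for i in range(3)]
    ok=(d['range_z']>0)
    near=ok&(np.hypot(P[...,0]-.58,P[...,1]-0.0)<.25)
    red=near&((H<6)|(H>174))&(S>150)&(V>100)&(abs(P[...,2]-zl-.006)<.012)
    # keep biggest
    n,l,st,_=cv2.connectedComponentsWithStats(red.astype(np.uint8));
    red=l==(1+np.argmax(st[1:,4]))
    v,u=np.nonzero(red)
    print(c,'red',red.sum(),'z med',np.median(P[red][:,2]))
    W=world(d,T,np.c_[u,v],zl+.006)[:,:2]
    hull=cv2.convexHull(W.astype(np.float32))[:,0]
    # circle fit radius 77 mm to hull, robust
    from scipy.optimize import least_squares
    f=least_squares(lambda p:np.hypot(*(hull-p).T)-.077,W.mean(0),loss='soft_l1',f_scale=.001)
    cen=f.x;print(' lid centre',cen.round(4),'res mm',np.percentile(abs(f.fun),[50,90])*1000)
    f2=least_squares(lambda p:np.hypot(*(hull-p[:2]).T)-p[2],[*cen,.077],loss='soft_l1',f_scale=.001);print(' free',f2.x.round(4))
    yel=near&(H>20)&(H<35)&(S>150)&(V>120)&(P[...,2]>.06)
    if yel.sum():
        Y=P[yel];a=np.median(Y,0);print(' yellow',yel.sum(),a.round(4),Y.min(0).round(3),Y.max(0).round(3),'az',np.degrees(np.arctan2(a[1]-cen[1],a[0]-cen[0])).round(1),'r',np.hypot(*(a[:2]-cen)).round(4))
    # white line + black rib: at lid top inside r<.07
    G=world(d,T,np.c_[np.tile(np.arange(560),420),np.repeat(np.arange(420),560)],zl+.006)[:,:2].reshape(420,560,2)-cen
    rr=np.hypot(G[...,0],G[...,1])
    wl=(rr<.066)&(rr>.02)&(S<90)&(V>150)&(abs(P[...,2]-zl-.006)<.012)
    if wl.sum():
        g=G[wl];m=np.median(g,0);print(' white',wl.sum(),'az',np.degrees(np.arctan2(m[1],m[0])).round(1),'r',np.hypot(*m).round(3))
    rib=(np.hypot(P[...,0]-cen[0],P[...,1]-cen[1])<.075)&(np.hypot(P[...,0]-cen[0],P[...,1]-cen[1])>.035)&(V<70)&(P[...,2]>zl+.004)&(P[...,2]<zl+.03)
    if rib.sum():
        g=np.median(P[rib],0);print(' rib',rib.sum(),g.round(4),'az',np.degrees(np.arctan2(g[1]-cen[1],g[0]-cen[0])).round(1),'r',np.hypot(*(g[:2]-cen)).round(3))
E
python3 meas.py 1 scene,side,wrist
python3 - <<'E'
from h import *
for c in ['side','scene']:
    d=r.get_image(c);T=pose(d);P=cloud(d,T)
    for n in ['flask','mug','jar','can','bowl','tub','spoon']:
        m=r.masks_of(n,c)
        if m:
            q=P[m[0]['mask']&(d['range_z']>0)];print(c,n,round(m[0]['p'],2),np.percentile(q,[5,50,95],axis=0).round(3).tolist())
E
```

```text
scene red 1615 z med 0.12808463805245984
 lid centre [ 0.5545 -0.0608] res mm [1.20149207 2.00124784]
 free [ 0.5543 -0.0611  0.0757]
 yellow 31 [ 0.6321 -0.0239  0.098 ] [ 0.626 -0.027  0.085] [ 0.637 -0.021  0.112] az 25.5 r 0.0859
 white 30 az 86.6 r 0.045
 rib 40 [ 0.5498 -0.1176  0.1394] az -94.7 r 0.057
side red 1542 z med 0.12752110614569034
 lid centre [ 0.5512 -0.064 ] res mm [1.23573822 2.27213203]
 free [ 0.5517 -0.0644  0.0756]
 white 30 az 81.1 r 0.046
 rib 11 [ 0.5443 -0.1233  0.14  ] az -96.6 r 0.06
wrist red 12781 z med 0.1250722277690891
 lid centre [ 0.5539 -0.0614] res mm [0.54166787 2.41383729]
 free [ 0.5532 -0.0605  0.0757]
 yellow 241 [ 0.6294 -0.0203  0.105 ] [ 0.621 -0.029  0.078] [ 0.635 -0.016  0.108] az 28.6 r 0.086
 white 299 az 85.0 r 0.043
side flask 0.96 [[0.426, -0.349, 0.021], [0.452, -0.333, 0.129], [0.485, -0.3, 0.186]]
side mug 0.62 [[0.384, 0.301, 0.008], [0.42, 0.32, 0.056], [0.454, 0.38, 0.089]]
side jar 0.97 [[0.596, 0.299, 0.009], [0.622, 0.313, 0.078], [0.655, 0.356, 0.113]]
side can 0.69 [[0.731, -0.167, 0.005], [0.756, -0.147, 0.085], [0.7
[... 184 characters left out ...]
5]]
side spoon 0.89 [[0.289, -0.362, 0.0], [0.308, -0.269, 0.013], [0.339, -0.187, 0.022]]
scene flask 0.6 [[0.455, -0.346, 0.017], [0.486, -0.321, 0.111], [0.5, -0.288, 0.186]]
scene mug 0.71 [[0.405, 0.305, 0.003], [0.428, 0.379, 0.063], [0.457, 0.414, 0.089]]
scene jar 0.72 [[0.528, -0.141, 0.006], [0.612, -0.109, 0.057], [0.634, -0.022, 0.112]]
scene can 0.96 [[0.747, -0.165, 0.014], [0.783, -0.145, 0.085], [0.804, -0.108, 0.102]]
scene bowl 0.91 [[0.606, -0.407, 0.005], [0.643, -0.351, 0.028], [0.716, -0.304, 0.055]]
scene tub 0.8 [[0.707, 0.062, 0.001], [0.746, 0.133, 0.021], [0.798, 0.192, 0.05]]
scene spoon 0.67 [[0.293, -0.361, 0.001], [0.306, -0.308, 0.012], [0.336, -0.185, 0.021]]
```

```bash
python3 -m jog '{"hand":[0,0,0,0,0,0,0,0],"slide":[[-20,-14,0],[-25,-18,0],[-30,-21,0],[-25,-18,20],[-19,-14,25],[0,0,15],[0,0,10],[0,0,0]],"twist":[0,0,0,0,5,0,0,0]}'; python3 meas.py 2 wrist,scene
```

```text
time: 2.1
position: [0.5904, -0.1177, 0.1608]
tcp_rot: [-2.313, -2.125, -0.0]
contact_force: [0.3, -0.2, 0.3]
grip_width: 0.0001
wrist red 45684 z med 0.12480999544406478
 lid centre [ 0.5527 -0.063 ] res mm [1.37091634 3.00939799]
 free [ 0.5524 -0.0616  0.0752]
 yellow 331 [ 0.628  -0.0227  0.1058] [ 0.619 -0.031  0.094] [ 0.635 -0.016  0.126] az 28.1 r 0.0854
 white 835 az 83.9 r 0.045
 rib 752 [ 0.5469 -0.1136  0.1405] az -96.6 r 0.051
scene red 1111 z med 0.1278488303109735
 lid centre [ 0.5544 -0.0603] res mm [1.06192283 2.61604832]
 free [ 0.5552 -0.0617  0.0753]
 yellow 30 [ 0.6321 -0.0235  0.0969] [ 0.627 -0.027  0.084] [ 0.637 -0.017  0.11 ] az 25.4 r 0.0859
 white 30 az 86.4 r 0.045
 rib 44 [ 0.5495 -0.1164  0.1384] az -95.0 r 0.056
```

View pics/wrist2.png

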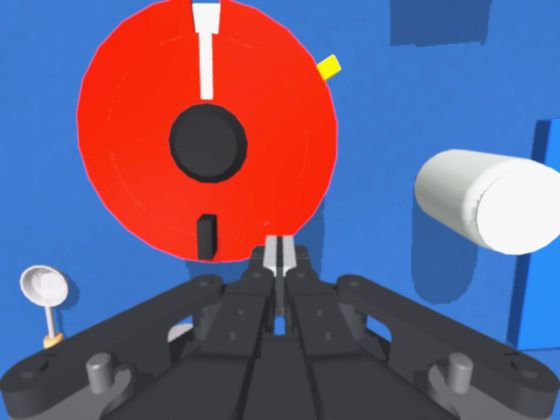

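View pics/scene2.png

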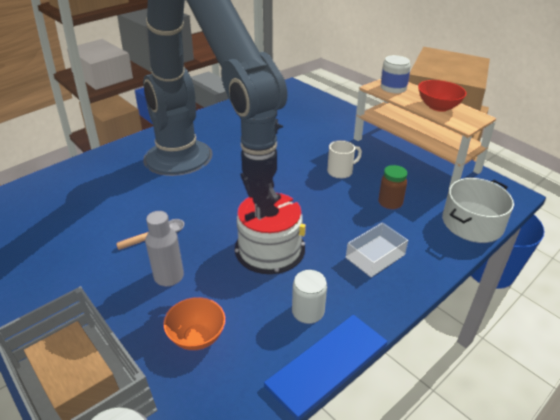

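Closed tips are at (280,240), just right of the black rib at (207,237). The notch is at (207,18) and the tab at (330,68). I lower beside the rib and push until it touches.

```bash
python3 -m jog '{"hand":[0,0,0,0,0],"slide":[[0,0,12],[0,0,10],[0,0,6],[0,-4,0],[0,-4,0]],"twist":[0,0,0,0,0]}'; python3 -m jog '{"hand":[0,0,0,0],"slide":[[0,-3,0],[0,-3,0],[0,-3,0],[0,0,0]],"twist":[0,0,0,0]}'
```

```text
time: 2.82
position: [0.5819, -0.1183, 0.1334]
tcp_rot: [2.316, 2.122, 0.0]
contact_force: [-0.3, 0.0, 0.2]
grip_width: -0.0002
time: 3.32
position: [0.5729, -0.1175, 0.1334]
tcp_rot: [2.316, 2.122, 0.0]
contact_force: [0.6, 0.5, -0.5]
grip_width: -0.0004
```

```bash
python3 meas.py 3 wrist,scene
```

```text
wrist red 59670 z med 0.12472613486576195
 lid centre [ 0.5514 -0.069 ] res mm [3.51528314 6.93387487]
 free [ 0.552  -0.0654  0.0731]
 yellow 345 [ 0.629 -0.022  0.106] [ 0.618 -0.03   0.104] [ 0.635 -0.016  0.125] az 31.2 r 0.0908
 white 1211 az 83.0 r 0.05
 rib 839 [ 0.5469 -0.1153  0.1406] az -95.5 r 0.047
scene red 974 z med 0.1278426057511955
 lid centre [ 0.5542 -0.0603] res mm [1.12593973 2.61137001]
 free [ 0.5554 -0.0618  0.0751]
 yellow 32 [ 0.6325 -0.0235  0.0983] [ 0.626 -0.027  0.083] [ 0.636 -0.021  0.111] az 25.2 r 0.0865
 white 30 az 85.7 r 0.045
 rib 35 [ 0.5495 -0.1218  0.1425] az -94.3 r 0.062
```

```bash
python3 -m jog '{"hand":[0,0,0],"slide":[[0,-3,0],[0,-3,0],[0,0,0]],"twist":[0,0,0]}';python3 -m jog '{"hand":[0,0],"slide":[[0,-2,0],[0,0,0]],"twist":[0,0]}'; python3 -m jog '{"hand":[0,0],"slide":[[0,-2,0],[0,0,0]],"twist":[0,0]}'
```

```text
time: 3.8
position: [0.5668, -0.117, 0.1333]
tcp_rot: [-2.316, -2.122, 0.0]
contact_force: [-0.3, -0.0, 0.5]
grip_width: -0.0001
time: 4.05
position: [0.565, -0.1168, 0.1333]
tcp_rot: [2.316, 2.122, 0.0]
contact_force: [-0.4, 0.0, -1.0]
grip_width: -0.0001
time: 4.3
position: [0.5631, -0.1166, 0.1333]
tcp_rot: [2.316, 2.122, 0.0]
contact_force: [-0.1, 0.2, -0.2]
grip_width: 0.0005
```

```bash
python3 -m jog '{"hand":[0,0],"slide":[[0,-2,0],[0,0,0]],"twist":[0,0]}'; python3 -m jog '{"hand":[0,0,0,0],"slide":[[-0.8,-3.9,0],[-0.8,-3.9,0],[-0.8,-3.9,0],[0,0,0]],"twist":[4,4,4,0]}';python3 meas.py 4 wrist,scene
```

```text
time: 4.55
position: [0.561, -0.1165, 0.1334]
tcp_rot: [-2.316, -2.122, -0.0]
contact_force: [0.2, -0.3, -0.6]
grip_width: -0.0003
time: 5.05
position: [0.5492, -0.1171, 0.1335]
tcp_rot: [2.524, 1.869, 0.0]
contact_force: [0.5, -0.1, 0.7]
grip_width: 0.0
wrist red 59719 z med 0.12469043961867315
 lid centre [ 0.5486 -0.0686] res mm [3.2449244  6.26484386]
 free [ 0.5485 -0.065   0.0739]
 yellow 383 [ 0.6288 -0.0219  0.106 ] [ 0.616 -0.031  0.104] [ 0.635 -0.016  0.126] az 30.2 r 0.0928
 white 1230 az 70.6 r 0.049
 rib 616 [ 0.5334 -0.1079  0.1406] az -111.1 r 0.042
scene red 1333 z med 0.1278527263452538
 lid centre [ 0.5524 -0.0611] res mm [1.24318373 2.38193833]
 free [ 0.5531 -0.0612  0.0757]
 yellow 28 [ 0.6319 -0.0234  0.0985] [ 0.627 -0.027  0.085] [ 0.636 -0.019  0.109] az 25.4 r 0.088
 white 28 az 72.7 r 0.046
 rib 18 [ 0.5582 -0.1229  0.1454] az -84.6 r 0.062
```

View pics/wrist4.png

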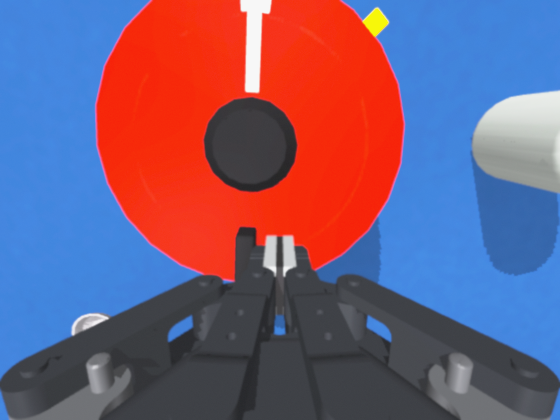

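The lid has turned to about 72°. The rib at (245,250) is square against the tips at (280,245). I continue the arc.

```bash
python3 -m jog '{"hand":[0,0,0,0,0,0,0,0],"slide":[[-0.7,-3.9,0],[-0.7,-3.9,0],[-0.7,-3.9,0],[-0.7,-3.9,0],[-0.7,-3.9,0],[-0.7,-3.9,0],[-0.7,-3.9,0],[0,0,0]],"twist":[4,4,4,4,4,4,4,0]}';python3 meas.py 5 wrist,scene
```

```text
time: 6.15
position: [0.5232, -0.1082, 0.1334]
tcp_rot: [2.901, 1.204, -0.0]
contact_force: [0.2, -0.7, 0.1]
grip_width: -0.0003
wrist red 59693 z med 0.12466005731169308
 lid centre [ 0.5454 -0.0652] res mm [3.29566798 6.48839746]
 free [ 0.5487 -0.0635  0.0734]
 white 1242 az 41.3 r 0.049
 rib 499 [ 0.5194 -0.0935  0.1406] az -132.6 r 0.039
scene red 1546 z med 0.1278547000254342
 lid centre [ 0.5533 -0.0598] res mm [1.19552999 2.54834988]
 free [ 0.5537 -0.0599  0.0757]
 yellow 30 [ 0.6322 -0.0233  0.0981] [ 0.626 -0.028  0.082] [ 0.637 -0.021  0.112] az 24.8 r 0.087
 white 24 az 45.2 r 0.044
 rib 13 [ 0.5314 -0.1153  0.1467] az -111.5 r 0.06
```

View pics/wrist5.png

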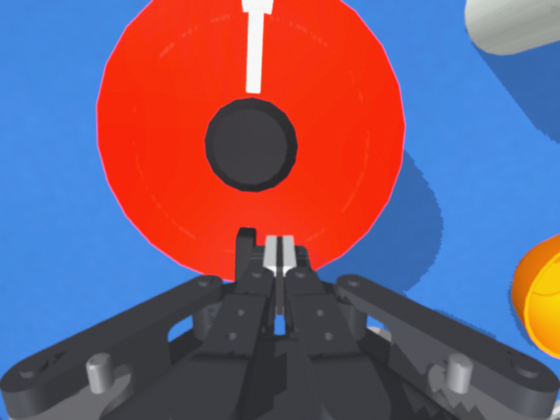

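```bash
python3 -m jog '{"hand":[0,0,0,0,0],"slide":[[-0.7,-3.9,0],[-0.7,-3.9,0],[-0.7,-3.9,0],[0,0,0],[0,4,0]],"twist":[4,4,4,0,0]}'; python3 -m jog '{"hand":[0,0,0,0,0,0,0],"slide":[[0,3,-10],[-6,5,-30],[-20,10,-40],[-30,10,-20],[-20,5,0],[0,0,0],[0,0,0]],"twist":[0,0,0,0,0,0,0]}'; python3 meas.py 6 wrist,scene,side
```

```text
time: 6.88
position: [0.5162, -0.1035, 0.1332]
tcp_rot: [-3.01, -0.895, 0.0]
contact_force: [0.1, -0.3, -0.1]
grip_width: -0.0
time: 7.75
position: [0.4705, -0.1719, 0.2323]
tcp_rot: [-3.01, -0.894, 0.002]
contact_force: [0.0, 0.1, 0.1]
grip_width: -0.0001
wrist red 18524 z med 0.12454529808772473
 lid centre [ 0.5157 -0.0861] res mm [ 8.87827454 19.54578042]
 free [ 0.5245 -0.0752  0.0665]
 white 100 az -95.5 r 0.041
 rib 684 [ 0.5607 -0.0617  0.1288] az 28.5 r 0.051
scene red 1621 z med 0.12784122910486906
 lid centre [ 0.5534 -0.06  ] res mm [1.21631331 2.08613267]
 free [ 0.5536 -0.0599  0.0757]
 yellow 30 [ 0.632  -0.0237  0.0975] [ 0.627 -0.026  0.082] [ 0.637 -0.02   0.111] az 24.7 r 0.0866
 white 27 az 33.3 r 0.041
 rib 43 [ 0.5076 -0.0878  0.1393] az -148.7 r 0.054
side red 650 z med 0.1268190342176816
 lid centre [ 0.548  -0.0625] res mm [ 1.06558982 37.71494777]
 free [ 0.5506 -0.0819  0.0606]
 yellow 1 [ 0.6314 -0.0233  0.1104] [ 0.631 -0.023  0.11 ] [ 0.631 -0.023  0.11 ] az 25.2 r 0.0922
 white 29 az 28.4 r 0.048
```

View pics/wrist6.png

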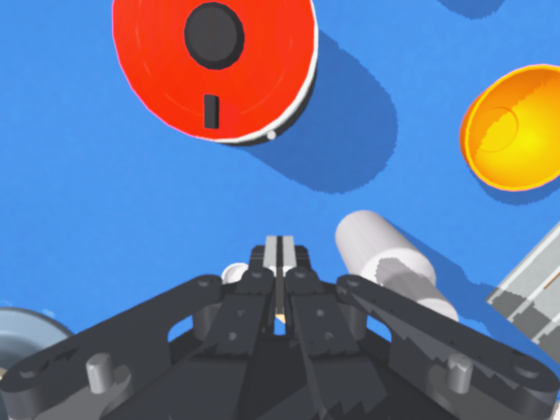

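```bash
python3 -m jog '{"hand":[0,0,0,0],"slide":[[25,-18,-10],[25,-18,-10],[15,-12,0],[0,0,0]],"twist":[0,0,0,0]}'; python3 meas.py 7 wrist
```

```text
time: 8.4
position: [0.4993, -0.0953, 0.2528]
tcp_rot: [-3.01, -0.899, 0.001]
contact_force: [-0.7, -0.2, 0.4]
grip_width: -0.0002
wrist red 20239 z med 0.12458928829300231
 lid centre [ 0.5512 -0.0616] res mm [1.50936164 2.7308169 ]
 free [ 0.5511 -0.0607  0.0752]
 yellow 199 [ 0.6261 -0.0243  0.1065] [ 0.61  -0.033  0.104] [ 0.634 -0.017  0.117] az 26.5 r 0.0837
 white 400 az 30.8 r 0.044
 rib 37 [ 0.5126 -0.0816  0.1402] az -152.6 r 0.043
```

View pics/wrist7.png

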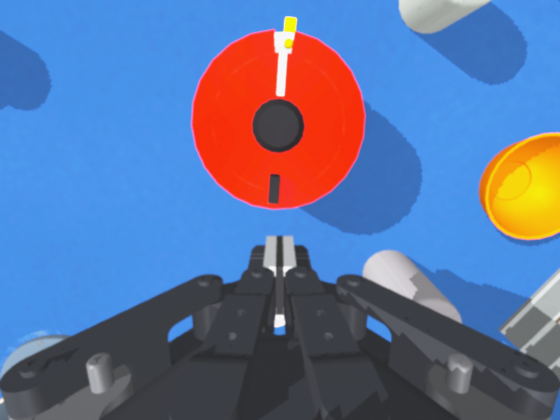

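The pin now shows inside the notch at about (289,43), and the notch spans columns 275–293. It needs a small further clockwise turn, so I compute the amount.

```bash
cat > fine.py <<'E'
from h import *
import sys
tag=sys.argv[1]; zl=float(sys.argv[2]); 
s=r.get_state();d=r.get_image('wrist');T=pose(d,s)
img=d['img'];hsv=cv2.cvtColor(img,cv2.COLOR_RGB2HSV);H,S,V=[hsv[...,i].astype(int) for i in range(3)]
g=lambda z:world(d,T,np.c_[np.tile(np.arange(560),420),np.repeat(np.arange(420),560)],z)[:,:2].reshape(420,560,2)
G=g(zl+.006)
red=((H<6)|(H>174))&(S>150)&(V>100);red[230:]=0
n,l,st,_=cv2.connectedComponentsWithStats(red.astype(np.uint8));red=(l==(1+np.argmax(st[1:,4])))
from scipy.optimize import least_squares
hull=cv2.convexHull(G[red].astype(np.float32))[:,0]
m=hull.mean(0);f=least_squares(lambda p:np.hypot(*(hull-p[:2]).T)-p[2],[*m,.076],loss='soft_l1',f_scale=.0007)
cen=f.x[:2];print('cen,r',f.x.round(4))
rel=G-cen;rr=np.hypot(rel[...,0],rel[...,1]);az=np.degrees(np.arctan2(rel[...,1],rel[...,0]))
w=(S<60)&(V>190)&(rr>.03)&(rr<.055)&(abs(az-30)<25)
q=rel[w].mean(0);print('line az',np.degrees(np.arctan2(q[1],q[0])).round(2),w.sum())
rib=(V<70)&(rr>.04)&(rr<.07)&(abs((az+150+180)%360-180)<25)
Rb=g(zl+.022)-cen
if rib.sum(): q=Rb[rib].mean(0);print('rib(top) az',np.degrees(np.arctan2(q[1],q[0])).round(2),np.hypot(*q).round(4))
Gp=g(.116)-cen
y=(H>20)&(H<35)&(S>130)&(V>120)&(rr>.05)&(rr<.11)&(abs(az-30)<25)
n,l,st,c=cv2.connectedComponentsWithStats(y.astype(np.uint8))
for i in range(1,n):
    if st[i,4]>4:
        q=Gp[l==i].mean(0);print('yellow comp',st[i,4],c[i].round(1),'az',np.degrees(np.arctan2(q[1],q[0])).round(2),'r',np.hypot(*q).round(4))
cr=np.argwhere(red);a=cr.min(0);x=int(np.median(np.argwhere(w)[:,1]));yy=int(np.argwhere(w)[:,0].min())
y0=max(yy-50,0);x0=max(x-70,0);save('zoom'+tag,cv2.resize(img[y0:y0+110,x0:x0+140],None,fx=5,fy=5,interpolation=cv2.INTER_NEAREST))
E
python3 fine.py 7 .121
```

```text
cen,r [ 0.5509 -0.0606  0.0752]
line az 29.45 267
rib(top) az -151.39 0.0433
yellow comp 156 [288.3  22.5] az 26.18 r 0.0831
yellow comp 57 [286.6  41.1] az 25.91 r 0.0691
```

View pics/zoom7.png

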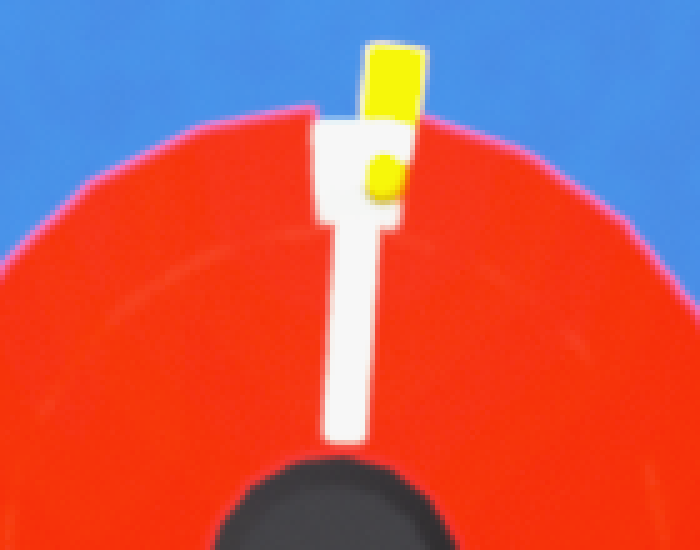

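```bash
python3 -m jog '{"hand":[0,0,0,0,0,0,0],"slide":[[0,0,0],[4.7,10,30],[5,10.2,35],[0,0,30],[0,0,15],[0,0,9],[0,0,0]],"twist":[3.4,0,0,0,0,0,0]}'
```

```text
time: 9.38
position: [0.5172, -0.1104, 0.1344]
tcp_rot: [3.037, 0.802, 0.0]
contact_force: [0.5, 0.3, 0.9]
grip_width: 0.0
```

```bash
python3 -m jog '{"hand":[0,0,0,0,0,0],"slide":[[0.5,-3.4,0.5],[0.5,-3.4,0],[0.5,-3,0],[0,-2,0],[0,-2,0],[0,0,0]],"twist":[0,0,0,0,0,0]}'; python3 -m jog '{"hand":[0,0,0,0,0,0,0],"slide":[[0,5,0],[0,10,-10],[-4,6,-40],[-20,-5,-40],[0,-20,-30],[0,-10,0],[0,0,0]],"twist":[0,0,0,0,0,0,0]}'; python3 fine.py 8 .121; python3 meas.py 8 scene,wrist
```

```text
time: 10.12
position: [0.5119, -0.0977, 0.1341]
tcp_rot: [3.037, 0.802, 0.001]
contact_force: [0.7, -1.4, 1.2]
grip_width: 0.0004
time: 11.0
position: [0.4834, -0.0967, 0.2535]
tcp_rot: [-3.036, -0.804, 0.001]
contact_force: [0.4, -0.8, 0.3]
grip_width: -0.0
cen,r [ 0.5508 -0.0608  0.0752]
line az 26.02 278
rib(top) az -154.24 0.0438
yellow comp 143 [287.   6.] az 26.27 r 0.0824
yellow comp 59 [286.1  24.4] az 26.13 r 0.0688
scene red 1633 z med 0.12772114423216285
 lid centre [ 0.5541 -0.0599] res mm [0.95770117 1.95824968]
 free [ 0.5538 -0.0602  0.0759]
 yellow 31 [ 0.632  -0.024   0.0988] [ 0.628 -0.029  0.085] [ 0.637 -0.02   0.11 ] az 24.8 r 0.0858
 white 26 az 29.7 r 0.043
 rib 39 [ 0.5056 -0.0854  0.1383] az -152.3 r 0.055
wrist red 21079 z med 0.1244863397361976
 lid centre [ 0.55   -0.0617] res mm [1.71880412 2.94055885]
 free [ 0.5508 -0.0608  0.0751]
 yellow 183 [ 0.6256 -0.0247  0.1064] [ 0.61  -0.033  0.104] [ 0.633 -0.017  0.117] az 26.1 r 0.0842
 white 425 az 26.7 r 0.045
 rib 23 [ 0.5117 -0.0794  0.1403] az -155.2 r 0.042
```

View pics/zoom8.png

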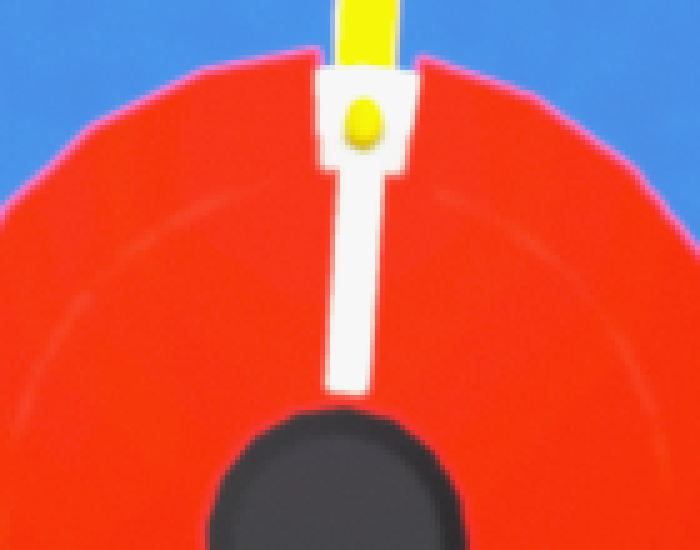

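The pin at (363,123) in the zoom is centred in the notch, with the line at 26.0° and the pin at 26.1°. Next is pressing the pad.

```bash
python3 -m jog '{"hand":[0,0,0,0,0,0,0,0],"slide":[[25,1,0],[30,1,20],[24,1.3,30],[0,0,30],[0,0,20],[0,0,10],[0,0,4],[0,0,0]],"twist":[0,0,0,0,0,0,0,0]}'; python3 -m jog '{"hand":[0,0,0,0,0,0],"slide":[[0,0,2],[0,0,2],[0,0,2],[0,0,2],[0,0,1],[0,0,0]],"twist":[0,0,0,0,0,0]}'
```

```text
time: 12.15
position: [0.5545, -0.0612, 0.1401]
tcp_rot: [3.037, 0.802, 0.001]
contact_force: [-0.6, 0.5, -0.0]
grip_width: 0.0002
time: 12.9
position: [0.5543, -0.061, 0.1314]
tcp_rot: [-3.037, -0.803, -0.001]
contact_force: [-2.4, -0.6, 5.2]
grip_width: -0.0001
```

```bash
python3 -m jog '{"hand":[0,0,0,0,0],"slide":[[0,0,1],[0,0,1],[0,0,1],[0,0,1],[0,0,0]],"twist":[0,0,0,0,0]}'; python3 -m jog '{"hand":[0,0,0,0],"slide":[[0,0,1],[0,0,1],[0,0,1],[0,0,0]],"twist":[0,0,0,0]}'
```

```text
time: 13.52
position: [0.5543, -0.061, 0.1274]
tcp_rot: [-3.037, -0.802, -0.001]
contact_force: [-1.4, 0.6, 5.3]
grip_width: -0.0
time: 14.02
position: [0.5543, -0.061, 0.1244]
tcp_rot: [-3.037, -0.802, -0.001]
contact_force: [-2.8, 0.3, 5.4]
grip_width: -0.0001
```

```bash
python3 -m jog '{"hand":[0,0,0],"slide":[[0,0,1],[0,0,1],[0,0,0]],"twist":[0,0,0]}'; python3 -m jog '{"hand":[0,0],"slide":[[0,0,1],[0,0,0]],"twist":[0,0]}';python3 -m jog '{"hand":[0,0],"slide":[[0,0,1],[0,0,0]],"twist":[0,0]}'
```

```text
time: 14.4
position: [0.5543, -0.061, 0.1224]
tcp_rot: [-3.037, -0.803, -0.001]
contact_force: [-2.2, 0.2, 5.9]
grip_width: -0.0001
time: 14.65
position: [0.5543, -0.061, 0.1221]
tcp_rot: [-3.037, -0.802, -0.001]
contact_force: [-3.7, -0.1, 9.7]
grip_width: -0.0001
time: 14.9
position: [0.5543, -0.061, 0.122]
tcp_rot: [-3.037, -0.802, -0.001]
contact_force: [-6.0, 0.5, 16.5]
grip_width: -0.0003
```

It stops hard at TCP z 0.122, which is exactly where the pad top should be when the lid is home. I retract and verify.

```bash
python3 -m jog '{"hand":[0,0],"slide":[[0,0,1],[0,0,0]],"twist":[0,0]}'; python3 -m jog '{"hand":[0,0,0,0,0,0,0,0],"slide":[[0,0,-4],[0,0,-10],[0,0,-30],[0,0,-40],[-25,0,-40],[-40,0,0],[0,0,0],[0,0,0]],"twist":[0,0,0,0,0,0,0,0]}'; python3 fine.py 9 .110; python3 meas.py 9 scene,wrist .110
```

```text
time: 15.15
position: [0.5543, -0.061, 0.122]
tcp_rot: [-3.037, -0.802, -0.001]
contact_force: [-8.5, 0.5, 23.1]
grip_width: -0.0003
time: 16.15
position: [0.498, -0.0927, 0.2429]
tcp_rot: [-3.037, -0.803, -0.001]
contact_force: [0.5, -0.2, 0.4]
grip_width: 0.0001
cen,r [ 0.5507 -0.0606  0.075 ]
line az 25.79 265
rib(top) az -154.9 0.044
yellow comp 165 [282.2  20.2] az 26.2 r 0.0834
yellow comp 60 [281.4  40. ] az 25.99 r 0.0691
scene red 1617 z med 0.11717448804238562
 lid centre [ 0.5529 -0.0601] res mm [1.00387572 2.48632059]
 free [ 0.5531 -0.0597  0.0759]
 yellow 33 [ 0.6316 -0.0238  0.0973] [ 0.616 -0.029  0.084] [ 0.637 -0.02   0.118] az 24.7 r 0.0867
 white 27 az 29.9 r 0.042
 rib 35 [ 0.5055 -0.0861  0.1277] az -151.2 r 0.054
wrist red 19970 z med 0.11401763406122672
 lid centre [ 0.5523 -0.0612] res mm [1.2611245  3.33020106]
 free [ 0.5509 -0.0605  0.0751]
 yellow 206 [ 0.6266 -0.0239  0.1062] [ 0.61  -0.033  0.104] [ 0.634 -0.017  0.117] az 26.6 r 0.0832
 white 532 az 26.9 r 0.049
 rib 41 [ 0.5112 -0.0793  0.1298] az -156.3 r 0.045
```

```bash
python3 - <<'E'
from h import *
for c in ['wrist','scene']:
    s=r.get_state();d=r.get_image(c);T=pose(d,s);P=cloud(d,T)
    hsv=cv2.cvtColor(d['img'],cv2.COLOR_RGB2HSV);H,S,V=[hsv[...,i].astype(int) for i in range(3)]
    m=((H<6)|(H>174))&(S>150)&(V>100)&(np.hypot(P[...,0]-.553,P[...,1]+.061)<.07)
    q=P[m];q=q[abs(q[:,2]-.116)<.015];A=np.c_[q[:,:2]-[.553,-.061],np.ones(len(q))];k=np.linalg.lstsq(A,q[:,2],rcond=None)[0];print(c,k.round(4))
E
```

```text
wrist [-0.0041 -0.0036  0.1141]
scene [-0.0033  0.0019  0.1174]
```

View pics/wrist9.png

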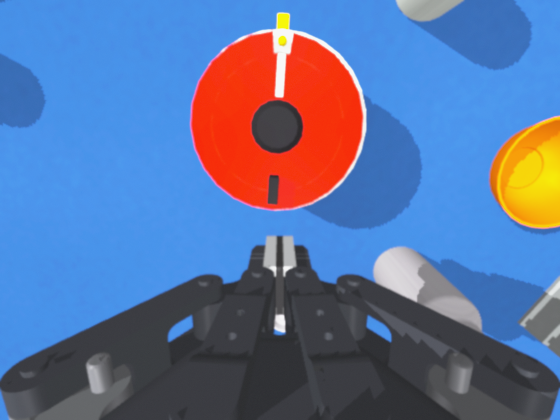

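View pics/scene9.png

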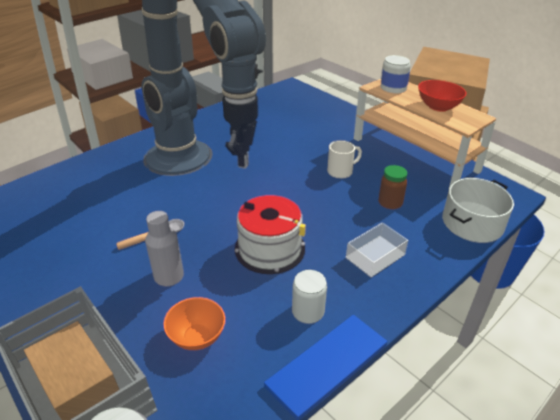

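The lid sits flush on the rim, down 10.4 mm by depth and level. The pin stands in the notch at (282,41) in the wrist view, and the other things are where they were.

```bash
python3 -c "
from workcell import r
print(r.hand_in())"
```

```text
the job is handed in; nothing more can be done
None
```

I turned the lid about 59° clockwise by pushing its rib with closed fingertips, lined the notch up with the pin, and pressed the lid home. The job is handed in at about 16 s of the 58 s; no verdict was reported.

**Final checks:**
- **Alignment:** the lid's line is at 25.8° and the pin at 26.0°. In the wrist picture the pin stands in the notch.
- **Height:** pressing took 5 to 6 N until the lid stopped hard at z = 0.122 m on the pad, the value expected when it is home. I then pressed to about 23 N vertically and it did not move further. The depth images show it went down about 10.5 mm, against 11 mm expected.
- **Level:** the tilt is under 0.01 rad.
- **Robot:** it is clear of everything, with the force near zero.
- **Other things on the table:** they look unmoved in the scene picture; I did not re-measure them.

**Disagreements:** the wrist and scene cameras differ by about 2 mm on the lid's centre. The scene camera's coarse line angle was about 30°, from only about 27 pixels. I relied on the close wrist view instead.

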